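Quick spin on the bench micro-centrifuge

ROBOT

A 6-joint arm with a two-finger parallel gripper is mounted at the origin on the work surface. World frame = base frame: x ahead of the robot, y to its left, z up, the work surface at z = 0. Lengths are in m, angles in degrees, forces in N, time in s.
With the tool pointing down it reaches from about 0.275 to 1 m from the base axis. Payload 8.4 kg.
Tool frame: the origin (TCP) lies on the centre line of the jaws, within the pads' length; the fingertips stand finger_overhang ahead of it and the grasp point (between the pads) lies 11 mm behind it (finger_overhang is the distance from the TCP to the fingertips, in m); z points along the fingers, y is the line along which they close (so a half turn about z gives the same grasp; the last joint's range is limited). The gripper opens to 85 mm and grips with 20 to 120 N. Pads are 22 mm wide; open, the fingers measure 114 mm over their backs; the gripper's body (76 mm by 85 mm) begins 54 mm behind the grasp point. The pads swing forward as they close: fully open they stand 13 mm farther back than shut.
Start: joints at [64.893, 20.225, 93.587, -0, 66.188, -0.138], TCP at [0.264, 0.567, 0.239] pointing down, gripper open.
Joint ranges: [-150.9, 150.9], [-52.94, 120.26], [3.33, 152.33], [-74.26, 254.26], [0, 154.13], [-172.89, 172.89]. Speed limits (degrees/s): [127.2, 127.2, 159.86, 180, 180, 180].

INTERFACE

Orientations are given as a 3x3 rotation matrix whose columns are the frame's x, y, z axes.
In Python, from rig import sense, capture, close_job, finger_overhang gives the robot as it stands.
- The arm moves only by the tool arm_command, never from a script. Its argument "commands" is one flat list of numbers, 4 for each row, row after row: the shift along the tool's x, y, z as a fraction of full scale, then the turn about the tool's z as a fraction of full scale. A call has exactly 8 rows; each row is the pose to reach, as a shift and turn from the pose commanded when the call began, along the tool's axes at that moment; what a row does not reach only later rows make up. Full scale, the value 1, is 10 cm for a shift and pi/2 rad for a turn. A row lasts 1/12 s, in which the tool goes at most 41.7 mm and 7.16 degrees, less where a joint would pass 70% of its speed; a pose out of reach is approached as far as the arm can. A call with a number of a shift or a turn outside -1 to 1 is refused whole. A call with a gripper value outside its range is refused whole. "gripper" is the gripper's target within -1 to 1 (shut at 1, half-way at 0, fully open at -1), set as the call begins (left out, the last holds). The fingers move at their own pace and stop on an object; "force" is the grip in N (left out, the last holds). Time passes only in rows, so rows that repeat a pose let the fingers close, or fill a call up. It gives the time, the measured TCP pose, the force and the opening at its end, in the units of the state.
- sense(): the state, without advancing time (a new reading comes with each control period).
- capture(name): name is "scene" or "top" or "wrist"; returns a dict with "img" (400x640x3 uint8, red, green, blue), "depth" (400x640 float32, m along the optical axis (not along the pixel's ray), 0 where there is no reading), "mtx" (3x3 intrinsics, pixels), "R" (3x3) and "t" (3): a world point X has camera coordinates R X + t. Camera axes: x right, y down, z forward; pixel columns grow to the right and rows downward; lengths in m; the calibration is good to about 2 mm. A picture is of the moment at which its call begins.
- close_job(): hands the job in, once; it reports no verdict.
The state is a dict: "time": time; "qpos": joint angles; "qvel": joint speeds; "effort": joint torques, N m; "position": TCP position; "tool_rot": TCP orientation; "force": force on the tool from outside, world axes, zero at the start; "moment": the same for the moment, N m; "width": finger opening in m.
Only numpy, scipy, OpenCV 4.12 (cv2) and the standard library are available. Lean on these libraries where they do the work, as an engineer would, in place of code of your own. Each camera call takes 0.05 s, during which the arm holds its last target. There are 200 camera calls.

TASK

Give the loaded microtubes a quick spin in the small white centrifuge: first press in the raised far half of the black rocker to switch the power on (the lid lock only works with power), then push the open lid down until it is fully shut, and last press the round pulse key right down and keep it down - the program finishes while still holding that key. Leave the two other keys unpressed, keep off the rotor with its tubes, and do not lift or shift anything that stands round the machine.

Things in the scene. Friction and masses are not known exactly. Their poses are not given: they have to be found in the camera images.
- centrifuge: white micro-centrifuge fixed on bench, 280 mm deep (x) and 226 mm wide (y); origin at the centre of its underside, x from its front (robot side) to its back, z up. Flat deck 115 mm high from x = -55 to +140 mm; in front of it the control panel slopes down towards the robot at 20 degrees, to 84 mm high at x = -140 mm. On it, left to right: display, square key, oblong key, round key, rocker
- power (a joint): black power rocker at the right end of the panel (y = -90 mm): 0 = off, 0.4 rad = fully on; on above 0.3. Stays where left; about 4 N at 15 mm from its pivot moves it. Two halves in a shallow V, each 20 mm along the slope, 23 mm wide; the pivot runs along y at mid-panel, 4.5 mm off the panel. Off, the far half's end stands 12 mm off the panel; on, that half lies level with the panel, 4.5 mm off it
- rocker_raised (a point): point on the top face of the rocker's far half, 15 mm from the pivot; press here, towards the panel
- lid (a joint): lid hinge: 0 = shut flat on the deck, grows as it opens (1.4 rad at most, starts 0.8 to 1.25); shut below 0.03 rad. Stiff hinge: the lid stays where it is left; about 2 to 5 N near its front edge moves it down
- lid_hinge (a point): middle of the lid's hinge line, which runs along the machine's y at x = +130 mm, 115 mm high (deck height), level with the lid's underside; its axes turn with the lid (z out of the outer face, -x towards its front edge)
- lid_front (a point): point on the middle line of the lid's outer face (the top when shut), 150 mm from the hinge line and 18 mm off the underside. The lid is a white plate with a round window, 18 mm thick, 206 mm wide; its front edge is 182 mm from the hinge line, with a 70 mm wide lip reaching 10 mm farther
- pulse_key (a joint): travel of the round pulse key into the panel: 0 = up, 0.005 m = right down; counts as held above 0.0035. Spring: about 2 N to start, 5 N right down; it springs back when let go
- pulse_key_top (a point): centre of the top of the round pulse key (y = -50 mm, mid-panel), 22 mm across, top 8 mm off the panel when up; its z axis is the panel's normal and the key moves along -z
- start_key (a joint): travel of the oblong start key (y = -14 mm, mid-panel; 32 mm along the slope, 18 mm wide, top 8 mm off the panel), same spring as the pulse key; not to be pressed (2.5 mm or more counts)
- lid_key (a joint): travel of the square lid-opening key (y = +22 mm, mid-panel; 18 mm square, top 8 mm off the panel), same spring; not to be pressed (2.5 mm or more counts)
- rotor: aluminium rotor with four capped microtubes in a steel bowl 154 mm across, open to view in the deck under the raised lid; axis 35 mm behind the machine's origin, top 95 mm high at most, below the deck; origin on its axis at bench height; not to be touched
- tube_rack: blue rack with capped tubes standing beside the machine, 112 x 58 mm, 94 mm tall with tubes, loose; origin under its centre
- tip_box: closed grey and white tip box beside the machine, 120 x 82 x 64 mm, loose; origin under its centre
- specimen_jar: screw-top specimen jar near a front corner of the machine, 58 mm across, 66 mm tall, loose; origin under its centre
- dropper: amber dropper bottle near a front corner of the machine, 36 mm across, 85 mm tall, loose; origin under its centre

How it is judged (in metres and radians):
On the way, in this order (a step that is already met when the one before it is completed fails the run):
1. the power rocker is switched on while the lid is still open (value of joint power above 0.3 rad and value of joint lid above 0.2 rad), for 0.2 s.
2. the lid is pushed fully shut with the power on (value of joint lid below 0.03 rad and value of joint power above 0.3 rad), for 0.2 s.
At the end, for the whole second after the job is handed in: the round pulse key is held at least 3.5 of its 5 mm down through the last second, with the rocker on (above 0.3 of 0.4 rad), the lid shut (within 0.03 rad) and the two other keys up (less than 2.5 mm down) (all of step 2 and value of joint pulse_key above 0.0035 m and value of joint each of start_key, lid_key below 0.0025 m); the arm keeps its last pose, push and grip.
It fails at once if the pulse key is pressed (2.5 mm or more) while the lid is not shut (value of joint pulse_key above 0.0025 m and value of joint lid above 0.03 rad).
It fails at once if the oblong start key is pressed (2.5 mm or more) (value of joint start_key above 0.0025 m).
It fails at once if the square lid key is pressed (2.5 mm or more) (value of joint lid_key above 0.0025 m).
It fails at once if the robot touches the rotor or its tubes (more than 1 N) (contact force between any of the arm, the fingers and rotor above 1 N).
It fails at once if a bystander is lifted, carried or shifted by more than 20 mm (distance of any of tube_rack, tip_box, specimen_jar, dropper from where it was at the start of the episode above 0.02 m).
It also fails if it takes over 48 s, if anything falls off the work surface, if the arm or the gripper's body presses on something with over 40 N, if the wrist force passes 120 N, or if a joint passes its speed limit or range.

## Working session

There is one attempt and no reset: what is moved stays moved. The work goes in short steps, Python scripts to look and compute and a tool call to move; the robot and the scene stay as the last step left them, time stands still between calls to the robot, and variables do not carry over. Pictures are saved under pics/ and viewed, on a budget of 10 in all, crops included, one or two more only if the job needs it, and the job is handed in when it is done.

Besides the shell and the picture viewer there is one more tool, called after "Call:" as name(argument=value, ...) on one line, values as JSON. arm_command: Moves the arm, as the interface text tells. Shift numbers are shares of 10 cm and turn numbers shares of pi/2 rad, none past 1 either way. Its arguments: {"type":"object","properties":{"commands":{"type":"array"},"gripper":{"type":"number"},"force":{"type":"number"}},"required":["commands"]}

```bash
mkdir -p pics; ls; python3 - <<'E'
from rig import *
import cv2,numpy as np
print(finger_overhang, sense())
for n in("scene","top"):
    c=capture(n); np.savez(f"{n}0.npz",**c); cv2.imwrite(f"pics/{n}0.png",c["img"][:,:,::-1]); print(n,c["mtx"],c["R"],c["t"])
E
```

```text
pics
0.008 {'time': 0.0, 'qpos': array([ 6.48928375e+01,  2.02621291e+01,  9.36271143e+01,  1.51979879e-03,
        6.61884918e+01, -1.36656924e-01]), 'qvel': array([-0.08654743,  0.16653103, -0.0233091 , -0.04504583, -0.07226698,
        0.05854261]), 'effort': array([-3.97861522e-04, -6.05237603e+01, -3.42067051e+01, -1.07355515e-04,
        9.38408106e-03,  2.72634293e-05]), 'position': array([0.26363899, 0.56618015, 0.23858022]), 'tool_rot': array([[-9.06520684e-01,  4.22160978e-01, -5.97653349e-04],
       [ 4.22161401e-01,  9.06519866e-01, -1.21824545e-03],
       [ 2.74889428e-05, -1.35667087e-03, -9.99999079e-01]]), 'force': array([-0.3151448 ,  0.57135356,  0.26317407]), 'moment': array([ 0.01750941, -0.0364416 , -0.03335514]), 'width': 0.08530453114283777}
scene [[418.55657485   0.         315.42837549]
 [  0.         418.55657485 196.75960272]
 [  0.           0.           1.        ]] [[-0.27421998  0.96164522  0.00647014]
 [ 0.7795043   0.22621131 -0.58412455]
 [-0.5631842  -0.15513512 -0.81163825]] [ 0.12889973 -0.35876258  1.29587578]
top [[437.38342532   0.         316.27674638]
 [  0.         437.38342532 203.26399575]
 [  0.           0.           1.        ]] [[-0.01471404 -0.99985193  0.00892283]
 [-0.99415772  0.01367475 -0.10706742]
 [ 0.10692955 -0.01044609 -0.99421172]] [0.03572147 0.53860177 1.02220662]
```

View pics/scene0.png

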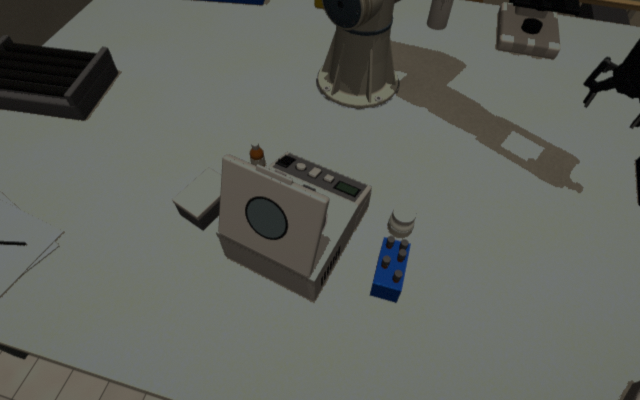

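View pics/top0.png

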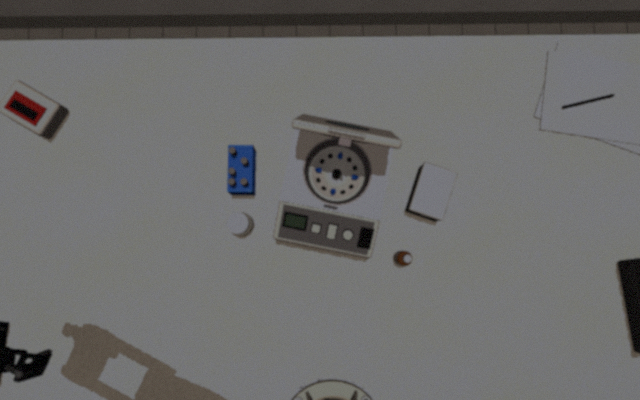

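Scene view: the machine has its panel towards the robot and its lid raised, with the bystanders on both sides. In the top view the pulse key is near (348,235), the rocker near (366,238), and the dropper at (403,258), close to the rocker side. Next I'll enlarge the panel.

```bash
python3 - <<'E'
import cv2,numpy as np
c=np.load("top0.npz"); im=c["img"][:,:,::-1][185:275,265:415]
im=cv2.convertScaleAbs(im,alpha=1.6)
cv2.imwrite("pics/topcrop.png",cv2.resize(im,None,fx=5.3,fy=5.3,interpolation=cv2.INTER_CUBIC))
E
```

```text
(no output)
```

View pics/topcrop.png

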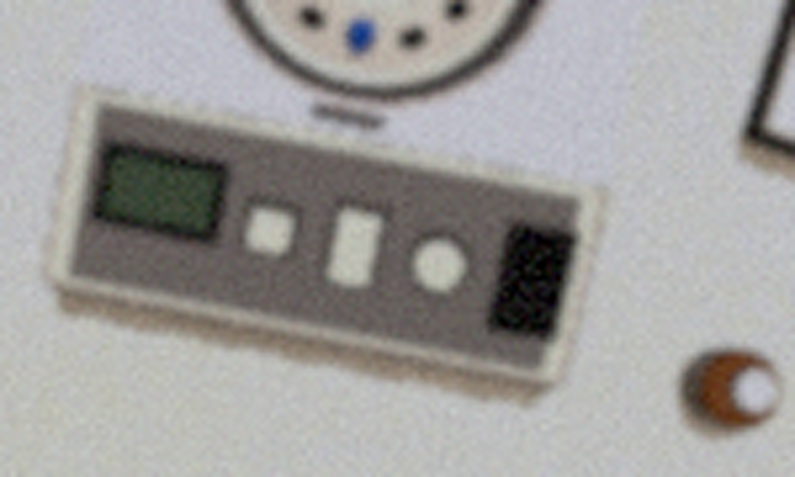

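```bash
cat > geo.py <<'E'
import numpy as np
def load(n): return dict(np.load(n))
def proj(c,X):
    p=(np.asarray(X)@c["R"].T+c["t"])@c["mtx"].T; return p[:,:2]/p[:,2:]
def cloud(c):
    v,u=np.mgrid[:400,:640]; z=c["depth"]
    p=np.dstack([(u-c["mtx"][0,2])/c["mtx"][0,0]*z,(v-c["mtx"][1,2])/c["mtx"][1,1]*z,z])
    return (p-c["t"])@c["R"]
def Rz(a): return np.array([[np.cos(a),-np.sin(a),0],[np.sin(a),np.cos(a),0],[0,0,1]])
E
python3 - <<'E'
from geo import *
from scipy.optimize import least_squares
c=load("top0.npz"); s=load("scene0.npz")
px=np.array([[270,232],[355,248],[440,265],[55,290],[548,382],[80,92],[600,190]])/5.3+[265,185]-.4
M=np.array([[-100.2,22,107],[-100.2,-14,107],[-100.2,-50,107],[-140,113,84],[-140,-113,84],[-55,113,115],[-55,-113,115]])/1e3
f=lambda q:(proj(c,M@Rz(q[2]).T+[q[0],q[1],0])-px).ravel()
r=least_squares(f,[.5,0,0]);q=r.x;print(q,np.rad2deg(q[2]),r.fun.reshape(-1,2).round(1))
P=cloud(c); print("deck z, panel pts",P[195,295],P[195,380],P[228,325])
S=(cloud(s)-[q[0],q[1],0])@Rz(q[2])
# lid outer face pixels in scene
for (u,v) in [(235,175),(310,205),(300,255),(235,225),(266,180),(290,235)]: print(u,v,S[v,u].round(4))
import cv2
m=np.zeros((400,640),np.uint8); cv2.fillPoly(m,[np.array([[230,168],[318,203],[310,258],[228,228]])],1)
L=S[m>0]; L=L[np.isfinite(L).all(1)&(np.abs(L[:,2]-.2)<.12)]
A=np.c_[L[:,1:],np.ones(len(L))]; k=np.linalg.lstsq(A,L[:,0],rcond=None)[0]
rs=A@k-L[:,0]; ok=abs(rs)<.006; k=np.linalg.lstsq(A[ok],L[ok,0],rcond=None)[0]
print("x=",k,ok.mean(),"lid angle",np.arctan2(1,-k[1]),np.std((A@k-L[:,0])[ok]))
S0=(P-[q[0],q[1],0])@Rz(q[2]); 
for (u,v) in [(240,224),(402,258),(240,170),(432,190),(403,258)]: print(u,v,P[v,u].round(3),S0[v,u].round(3))
np.save("q.npy",q)
# bystander heights around
E
```

```text
[ 0.56789025 -0.00957082 -0.19976652] -11.445778597875824 [[-0.2  0.4]
 [-0.3  0.4]
 [-0.3  0.2]
 [-2.7 -0.1]
 [ 3.   1.1]
 [-1.2 -1.2]
 [ 1.7 -0.8]]
deck z, panel pts [0.548781   0.07566526 0.11496928] [ 0.54624578 -0.11228337  0.11482809] [0.47549906 0.01034881 0.1050827 ]
235 175 [ 0.0893 -0.0738  0.2676]
310 205 [0.088  0.074  0.2726]
300 255 [0.1285 0.0745 0.1659]
235 225 [ 0.1299 -0.0647  0.1667]
266 180 [ 0.0832 -0.0126  0.2828]
290 235 [0.1167 0.0487 0.1988]
x= [ 0.01216357 -0.38993197  0.19419925] 1.0 lid angle 1.1989993064631967 0.0010428652567883907
240 224 [0.49  0.205 0.064] [-0.119  0.195  0.064]
402 258 [ 0.406 -0.166  0.066] [-0.127 -0.185  0.066]
240 170 [0.616 0.206 0.061] [0.005 0.221 0.061]
432 190 [ 0.563 -0.242  0.065] [ 0.041 -0.229  0.065]
403 258 [ 0.406 -0.166  0.078] [-0.127 -0.185  0.078]
```

```bash
cat >> geo.py <<'E'
from rig import sense
q=np.load("q.npy"); c20,s20=np.cos(np.deg2rad(20)),np.sin(np.deg2rad(20))
W=lambda p:Rz(q[2])@np.asarray(p)+[q[0],q[1],0]      # machine -> world
def panel(s,y,off): return np.array([-.0975+s*c20-off*s20,y,.0995+s*s20+off*c20])
def tcp(tip): return W(tip)+[0,0,.008]                # tip centre -> TCP
def shift(P,st=None):
    st=st or sense(); R=st["tool_rot"]
    return (R.T@(P-st["position"])*10).round(3)
def mach(st): return Rz(q[2]).T@(st["position"]-[q[0],q[1],0])-[0,0,.008]
E
python3 - <<'E'
from geo import *
P=tcp(panel(.015,-.09,.012)-[.011,0,0]); print("rocker TCP",P); P[2]=.2386
print(shift(P))
R=sense()["tool_rot"]; x=-Rz(q[2])[:,0]; print("turn",np.arctan2(R[:,1]@x,R[:,0]@x)/(np.pi/2))
E
```

```text
rocker TCP [ 0.45348081 -0.07823284  0.12390661]
[-4.441 -5.041  0.007]
turn -0.15022169653408016
```

Call:
arm_command(commands=[-0.111, -0.125, 0, 0, -0.222, -0.25, 0, 0, -0.333, -0.375, 0, 0, -0.444, -0.5, 0, 0, -0.555, -0.625, 0, 0, -0.666, -0.75, 0, 0, -0.777, -0.875, 0, 0, -0.888, -1, 0, 0], gripper=1, force=40)

```text
time: 0.77
position: [0.3024, 0.437, 0.2392]
tool_rot: [[-0.907, 0.422, -0.0], [0.422, 0.907, -0.0], [-0.0, -0.0, -1.0]]
force: [-0.0, -0.2, 0.2]
width: -0.0002
```

Call:
arm_command(commands=[-0.111, -0.125, 0, 0, -0.222, -0.25, 0, 0, -0.333, -0.375, 0, 0, -0.444, -0.5, 0, 0, -0.555, -0.625, 0, 0, -0.666, -0.75, 0, 0, -0.777, -0.875, 0, 0, -0.888, -1, 0, 0])

```text
time: 1.43
position: [0.3406, 0.3088, 0.2393]
tool_rot: [[-0.906, 0.422, 0.0], [0.422, 0.906, 0.0], [-0.0, 0.0, -1.0]]
force: [0.3, -0.1, -0.5]
width: -0.0002
```

Call:
arm_command(commands=[-0.111, -0.125, 0, 0, -0.222, -0.25, 0, 0, -0.333, -0.375, 0, 0, -0.444, -0.5, 0, 0, -0.555, -0.625, 0, 0, -0.666, -0.75, 0, 0, -0.777, -0.875, 0, 0, -0.888, -1, 0, 0])

```text
time: 2.1
position: [0.3787, 0.1807, 0.2394]
tool_rot: [[-0.906, 0.422, 0.0], [0.422, 0.906, 0.0], [-0.0, 0.0, -1.0]]
force: [-0.1, 0.2, 1.1]
width: 0.0
```

Call:
arm_command(commands=[-0.111, -0.125, 0, 0, -0.222, -0.25, 0, 0, -0.333, -0.375, 0, 0, -0.444, -0.5, 0, 0, -0.555, -0.625, 0, 0, -0.666, -0.75, 0, 0, -0.777, -0.875, 0, 0, -0.888, -1, 0, 0])

```text
time: 2.77
position: [0.4168, 0.0526, 0.2394]
tool_rot: [[-0.906, 0.422, 0.0], [0.422, 0.906, 0.0], [-0.0, 0.0, -1.0]]
force: [0.7, 0.5, 1.1]
width: -0.0003
```

Call:
arm_command(commands=[-0.15, -0.17, 0, -0.05, -0.3, -0.33, 0, -0.1, -0.45, -0.5, 0, -0.15, -0.6, -0.67, 0, -0.15, -0.75, -0.83, 0, -0.15, -0.888, -1, 0, -0.15, -0.888, -1, 0, -0.15, -0.888, -1, 0, -0.15])

```text
time: 3.43
position: [0.4548, -0.0752, 0.2392]
tool_rot: [[-0.98, 0.201, -0.0], [0.201, 0.98, 0.0], [0.0, 0.0, -1.0]]
force: [-0.6, -0.1, -0.4]
width: 0.0001
```

```bash
python3 - <<'E'
from geo import *
from rig import capture
import cv2
st=sense(); print(st["time"],st["position"],st["width"],st["force"],mach(st))
R=st["tool_rot"];x=-Rz(q[2])[:,0]; print(R.round(4),"turn",np.arctan2(R[:,1]@x,R[:,0]@x)/(np.pi/2))
for n in("wrist",):
    c=capture(n); np.savez("wrist1.npz",**c); cv2.imwrite("pics/wrist1.png",cv2.convertScaleAbs(c["img"][:,:,::-1],alpha=1.5)); print(c["R"],c["t"])
print("above rocker",shift(tcp(panel(.015,-.09,.035)-[.011,0,0])), "press end",shift(tcp(panel(.015,-.09,.0045)-[.011,0,0])))
E
```

```text
3.4333 [ 0.45484853 -0.07524904  0.23922191] 0.00011393976058785695 [-0.64162607 -0.07133625 -0.36905148] [-0.09776044 -0.08680413  0.23122191]
[[-9.795e-01  2.012e-01 -1.000e-04]
 [ 2.012e-01  9.795e-01  1.000e-04]
 [ 2.000e-04  1.000e-04 -1.000e+00]] turn -0.0017962738683700566
[[ 0.20199798  0.97938395  0.0019722 ]
 [ 0.93464261 -0.19337099  0.29841389]
 [ 0.29264314 -0.05843569 -0.95443453]] [-0.01846579 -0.4785282   0.24206262]
above rocker [ 0.083 -0.039  0.937] press end [-0.022 -0.039  1.223]
```

View pics/wrist1.png

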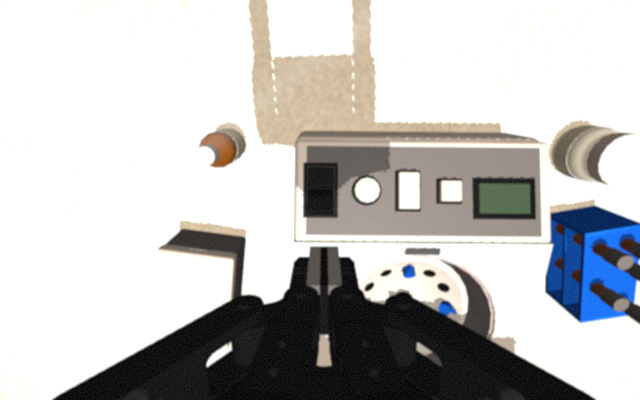

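The wrist view is sharp: pulse key at (367,190), oblong at (408,190), square at (450,190), and the rocker centred at (320,190). The fingertips are at about u=325, v≥247. I'll use these pixels to check the pose fit.

```bash
python3 - <<'E'
from geo import *
from scipy.optimize import least_squares
w=load("wrist1.npz"); C=-w["R"].T@w["t"]; print("cam",C)
M=np.array([panel(0,.022,.008),panel(0,-.014,.008),panel(0,-.05,.008),panel(0,-.09,.0045),[-.055,.113,.115],[-.055,-.113,.115]])
px=np.array([[450,190.5],[408,190],[367,190],[320.5,191],[552,241],[295,241]])
pr=lambda v:proj(w,M@Rz(v[2]).T+[v[0],v[1],0])
print((pr(q)-px).round(1))
r=least_squares(lambda v:(pr(v)-px)[:4].ravel(),q); print(r.x-q, r.x,(pr(r.x)-px).round(1))
# depth check
D=cloud(w); Dm=(D-[q[0],q[1],0])@Rz(q[2])
for u,v in [(367,190),(408,190),(450,190),(320,180),(320,200),(320,212),(345,225),(345,150),(325,252),(333,252),(317,252),(308,262),(342,262)]: print(u,v,Dm[v,u].round(4),w["depth"][v,u])
E
```

```text
cam [ 0.38014494 -0.06030328  0.3738688 ]
[[ 1.2 -0.8]
 [ 1.  -0.1]
 [-0.3  0. ]
 [-0.7 -0.4]
 [ 1.2  0.8]
 [-1.4  1.9]]
[ 0.00030923 -0.00065554 -0.00349201] [ 0.56819948 -0.01022636 -0.20325853] [[ 0.8 -0.2]
 [ 0.7  0.3]
 [-0.6  0.3]
 [-0.9 -0.3]
 [ 0.6  1.7]
 [-1.8  2. ]]
367 190 [-0.1001 -0.0497  0.1063] 0.27742082
408 190 [-0.1003 -0.0149  0.1075] 0.2762936
450 190 [-0.1     0.021   0.1071] 0.27680495
320 180 [-0.1076 -0.0898  0.1004] 0.2808577
320 200 [-0.0929 -0.0898  0.1115] 0.27460352
320 212 [-0.0838 -0.0898  0.1161] 0.27291557
345 225 [-0.0698 -0.0683  0.1107] 0.2822153
345 150 [-0.1315 -0.0678  0.0877] 0.28583702
325 252 [-0.1089 -0.0863  0.2422] 0.14511128
333 252 [-0.1083 -0.0827  0.2409] 0.14655703
317 252 [-0.1087 -0.0899  0.2416] 0.1456716
308 262 [-0.1085 -0.0936  0.2506] 0.13718097
342 262 [-0.1044 -0.0787  0.243 ] 0.14565475
```

Call:
arm_command(commands=[0.02, -0.01, 0.15, 0, 0.04, -0.02, 0.3, 0, 0.06, -0.03, 0.45, 0, 0.083, -0.039, 0.6, 0, 0.083, -0.039, 0.75, 0, 0.083, -0.039, 0.9, 0, 0.083, -0.039, 0.937, 0, 0.083, -0.039, 0.937, 0])

```text
time: 4.15
position: [0.4453, -0.0755, 0.1448]
tool_rot: [[-0.98, 0.198, -0.002], [0.198, 0.98, 0.001], [0.002, 0.0, -1.0]]
force: [-0.3, -1.0, 0.0]
width: 0.0
```

Call:
arm_command(commands=[-0.03, 0, 0.08, 0, -0.055, 0, 0.15, 0, -0.07, 0, 0.19, 0, -0.08, 0, 0.22, 0, -0.09, 0, 0.245, 0, -0.098, 0, 0.266, 0, -0.105, 0, 0.286, 0, -0.105, 0, 0.286, 0])

```text
time: 4.82
position: [0.4575, -0.0786, 0.1172]
tool_rot: [[-0.98, 0.199, 0.001], [0.199, 0.98, -0.0], [-0.001, 0.0, -1.0]]
force: [0.6, -0.3, 2.0]
width: 0.0001
```

```bash
python3 - <<'E'
from geo import *
st=sense(); print(st["time"],st["force"],mach(st)-(panel(.015,-.09,.0045)-[.011,0,0]))
E
```

```text
4.8167 [ 0.57148833 -0.34249004  2.01785706] [0.00145167 0.00048301 0.00033029]
```

Call:
arm_command(commands=[0, 0, 0.01, 0, 0, 0, 0.015, 0, 0, 0, 0.02, 0, 0, 0, 0.025, 0, 0, 0, 0.03, 0, 0, 0, 0.03, 0, 0, 0, 0.03, 0, 0, 0, 0.03, 0])

```text
time: 5.48
position: [0.4578, -0.0786, 0.1158]
tool_rot: [[-0.98, 0.199, 0.003], [0.199, 0.98, -0.0], [-0.003, 0.0, -1.0]]
force: [-3.9, 1.2, 25.0]
width: -0.0001
```

Call:
arm_command(commands=[0, 0, -0.1, 0, 0, 0, -0.25, 0, 0, 0, -0.4, 0, 0, 0, -0.55, 0, 0, 0, -0.7, 0, 0, 0, -0.85, 0, 0, 0, -1, 0, 0, 0, -1, 0])

```text
time: 6.15
position: [0.4577, -0.0786, 0.2164]
tool_rot: [[-0.98, 0.199, 0.003], [0.199, 0.98, -0.001], [-0.003, 0.0, -1.0]]
force: [1.2, -0.1, 0.1]
width: -0.0001
```

```bash
python3 - <<'E'
from geo import *
from rig import capture
import cv2
c=capture("wrist"); st=sense(); print(st["time"],mach(st))
cv2.imwrite("pics/wrist2.png",c["img"][:,:,::-1])
D=(cloud(c)-[q[0],q[1],0])@Rz(q[2]); n=np.array([-s20,0,c20])
k=(abs(D[...,1]+.09)<.008)&(abs(D[...,0]+.0975)<.019)&(D[...,2]<.13)
d=D[k]-panel(0,0,0); s=d@[c20,0,s20]; o=d@n
for a in np.arange(-.018,.019,.004): 
    m=abs(s-a)<.002; print(round(a,3),m.sum(),np.median(o[m]).round(4) if m.any() else None)
E
```

```text
6.2 [-0.09483201 -0.08950569  0.20698696]
-0.018 3 0.0104
-0.014 104 0.0105
-0.01 117 0.0088
-0.006 112 0.0071
-0.002 104 0.0054
0.002 105 0.0048
0.006 104 0.0049
0.01 105 0.0048
0.014 105 0.005
0.018 104 0.0047
```

The depth profile shows the far half lying level, 4.8 mm off the panel, and the near half raised, so the rocker is fully on. Now I'll go over and behind the lid.

Call:
arm_command(commands=[0, 0.1, -0.15, 0, 0, 0.2, -0.3, 0, 0, 0.35, -0.45, 0, 0, 0.5, -0.6, 0, 0, 0.65, -0.75, 0, -0.1, 0.8, -0.9, 0, -0.2, 0.9, -1, 0, -0.3, 0.9, -1, 0])

```text
time: 6.87
position: [0.5052, 0.0053, 0.3149]
tool_rot: [[-0.98, 0.197, 0.002], [0.197, 0.98, 0.001], [-0.002, 0.001, -1.0]]
force: [0.5, 0.8, 0.5]
width: -0.0005
```

Call:
arm_command(commands=[0, 0, -0.15, 0, -0.1, 0, -0.25, 0, -0.25, 0, -0.3, 0, -0.4, 0, -0.3, 0, -0.55, 0, -0.3, 0, -0.7, 0, -0.3, 0, -0.85, 0, -0.3, 0, -1, 0, -0.3, 0])

```text
time: 7.53
position: [0.6021, -0.017, 0.3416]
tool_rot: [[-0.98, 0.199, -0.003], [0.199, 0.98, -0.0], [0.003, -0.001, -1.0]]
force: [0.0, -0.2, 0.2]
width: -0.0002
```

Call:
arm_command(commands=[-0.15, 0, 0, 0, -0.3, 0, 0, 0, -0.45, 0, 0, 0, -0.6, 0, 0, 0, -0.75, 0, 0, 0, -0.85, 0, 0, 0, -0.95, 0, 0, 0, -0.95, 0, 0, 0])

```text
time: 8.2
position: [0.696, -0.0357, 0.3423]
tool_rot: [[-0.98, 0.199, -0.001], [0.199, 0.98, -0.0], [0.001, -0.0, -1.0]]
force: [-0.9, -0.1, -0.2]
width: 0.0002
```

```bash
python3 - <<'E'
from geo import *
from rig import capture
import cv2
st=sense(); m=mach(st); print(st["time"],m,st["force"],st["tool_rot"].round(4))
c=capture("scene"); cv2.imwrite("pics/scene2.png",cv2.resize(cv2.convertScaleAbs(c["img"][60:320,140:460,::-1],alpha=1.6),None,fx=2.2,fy=2.2))
for th in np.arange(1.2,-.01,-.1):
    t=np.array([.130-.150*np.cos(th)+.018*np.sin(th)+.011,0,.115+.150*np.sin(th)+.018*np.cos(th)]); d=t-m
    print(round(th,2),t.round(4),(10*np.array([-d[0],d[1],-d[2]])).round(3))
E
```

```text
8.2 [ 1.30757359e-01 -1.58486101e-04  3.34273036e-01] [-0.94075983 -0.07406478 -0.21966642] [[-9.799e-01  1.993e-01 -1.400e-03]
 [ 1.993e-01  9.799e-01 -1.000e-04]
 [ 1.400e-03 -4.000e-04 -1.000e+00]]
1.2 [0.1034 0.     0.2613] [0.273 0.002 0.729]
1.1 [0.089  0.     0.2568] [0.418 0.002 0.774]
1.0 [0.0751 0.     0.2509] [0.557 0.002 0.833]
0.9 [0.0619 0.     0.2437] [0.689 0.002 0.906]
0.8 [0.0494 0.     0.2351] [0.814 0.002 0.991]
0.7 [0.0379 0.     0.2254] [0.929 0.002 1.089]
0.6 [0.0274 0.     0.2146] [1.034 0.002 1.197]
0.5 [0.018  0.     0.2027] [1.128 0.002 1.316]
0.4 [0.0099 0.     0.19  ] [1.209 0.002 1.443]
0.3 [0.003  0.     0.1765] [1.277 0.002 1.577]
0.2 [-0.0024  0.      0.1624] [1.332 0.002 1.718]
0.1 [-0.0065  0.      0.1479] [1.372 0.002 1.864]
-0.0 [-0.009  0.     0.133] [1.398e+00 2.000e-03 2.013e+00]
```

View pics/scene2.png

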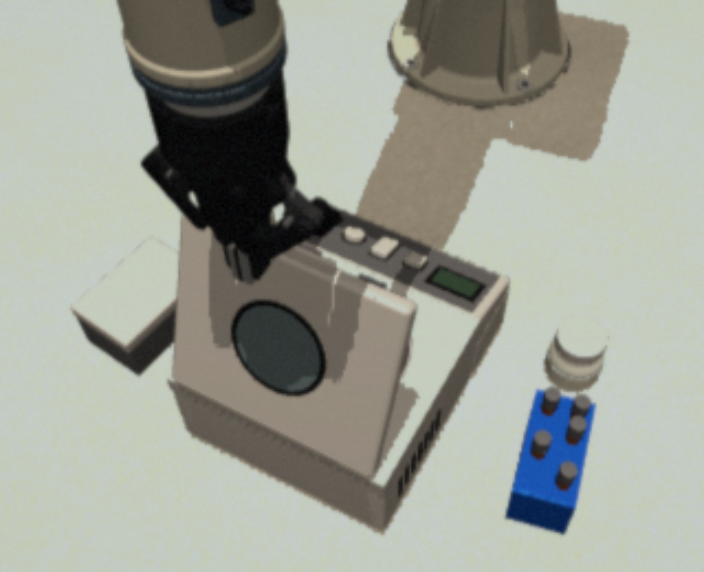

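Call:
arm_command(commands=[0, 0, 0.12, 0, 0, 0, 0.25, 0, 0, 0, 0.38, 0, 0, 0, 0.5, 0, 0.05, 0, 0.62, 0, 0.1, 0, 0.73, 0, 0.15, 0, 0.73, 0, 0.2, 0, 0.73, 0])

```text
time: 8.92
position: [0.6744, -0.0308, 0.2699]
tool_rot: [[-0.98, 0.199, -0.002], [0.199, 0.98, 0.0], [0.002, -0.0, -1.0]]
force: [-0.1, -0.4, 1.9]
width: -0.0
```

Call:
arm_command(commands=[0.146, 0, 0.02, 0, 0.218, 0, 0.044, 0, 0.288, 0, 0.073, 0, 0.357, 0, 0.103, 0, 0.423, 0, 0.139, 0, 0.489, 0, 0.176, 0, 0.552, 0, 0.218, 0, 0.614, 0, 0.261, 0])

```text
time: 9.58
position: [0.6146, -0.0185, 0.2445]
tool_rot: [[-0.98, 0.199, -0.0], [0.199, 0.98, 0.0], [0.0, 0.0, -1.0]]
force: [0.8, 1.0, 2.4]
width: -0.0001
```

```bash
python3 - <<'E'
from geo import *
st=sense(); m=mach(st); print(st["time"],m,st["force"],st["tool_rot"].round(4))
E
```

```text
9.5833 [0.04758506 0.00053188 0.23651144] [0.80290008 0.9881358  2.36792263] [[-9.800e-01  1.989e-01 -1.000e-04]
 [ 1.989e-01  9.800e-01  2.000e-04]
 [ 1.000e-04  2.000e-04 -1.000e+00]]
```

Light contact force of 2–3 N, consistent with moving the lid. I'll continue along the arc.

Call:
arm_command(commands=[0.058, 0, 0.049, 0, 0.115, 0, 0.098, 0, 0.168, 0, 0.151, 0, 0.22, 0, 0.206, 0, 0.267, 0, 0.265, 0, 0.314, 0, 0.325, 0, 0.355, 0, 0.388, 0, 0.395, 0, 0.452, 0])

```text
time: 10.25
position: [0.576, -0.0108, 0.1989]
tool_rot: [[-0.98, 0.199, -0.0], [0.199, 0.98, -0.0], [0.0, -0.0, -1.0]]
force: [0.6, 0.5, 1.8]
width: 0.0
```

Call:
arm_command(commands=[0.035, 0, 0.066, 0, 0.068, 0, 0.134, 0, 0.096, 0, 0.204, 0, 0.123, 0, 0.275, 0, 0.144, 0, 0.348, 0, 0.163, 0, 0.421, 0, 0.17, 0, 0.465, 0, 0.176, 0, 0.495, 0])

```text
time: 10.92
position: [0.5589, -0.0073, 0.1493]
tool_rot: [[-0.98, 0.199, -0.001], [0.199, 0.98, -0.0], [0.001, -0.0, -1.0]]
force: [-0.2, 0.2, 1.3]
width: -0.0001
```

```bash
python3 - <<'E'
from geo import *
st=sense(); m=mach(st); print(st["time"],m,st["force"])
E
```

```text
10.9167 [-0.0092684   0.00039788  0.14127885] [-0.16455582  0.17628911  1.33188941]
```

Call:
arm_command(commands=[0, 0, 0.015, 0, 0, 0, 0.03, 0, 0, 0, 0.045, 0, 0, 0, 0.06, 0, 0, 0, 0.075, 0, 0, 0, 0.085, 0, 0, 0, 0.095, 0, 0, 0, 0.095, 0])

```text
time: 11.58
position: [0.5594, -0.0074, 0.141]
tool_rot: [[-0.98, 0.199, 0.0], [0.199, 0.98, -0.0], [-0.0, 0.0, -1.0]]
force: [-2.4, -0.1, 4.5]
width: 0.0001
```

```bash
python3 - <<'E'
from geo import *
st=sense(); m=mach(st); print(st["time"],m,st["force"])
E
```

```text
11.5833 [-0.00879292  0.00047287  0.13304098] [-2.41098229 -0.07600872  4.4690249 ]
```

Force is only 4.5 N, so I'll press until the force clearly rises, which means the lid is on its stop, then hold.

Call:
arm_command(commands=[0, 0, 0.007, 0, 0, 0, 0.014, 0, 0, 0, 0.02, 0, 0, 0, 0.025, 0, 0, 0, 0.025, 0, 0, 0, 0.025, 0, 0, 0, 0.025, 0, 0, 0, 0.025, 0])

```text
time: 12.25
position: [0.5594, -0.0073, 0.1408]
tool_rot: [[-0.98, 0.199, 0.001], [0.199, 0.98, 0.0], [-0.001, 0.0, -1.0]]
force: [-11.7, -0.1, 29.7]
width: 0.0
```

Call:
arm_command(commands=[0, 0, -0.15, 0, 0, 0, -0.3, 0, 0.1, -0.05, -0.45, 0, 0.3, -0.15, -0.55, 0, 0.5, -0.25, -0.6, 0, 0.7, -0.35, -0.6, 0, 0.9, -0.45, -0.6, 0, 0.97, -0.5, -0.6, 0])

```text
time: 12.92
position: [0.4517, -0.0374, 0.198]
tool_rot: [[-0.98, 0.199, -0.001], [0.199, 0.98, -0.0], [0.001, -0.0, -1.0]]
force: [-0.2, 0.3, 0.5]
width: 0.0001
```

```bash
python3 - <<'E'
from geo import *
from rig import capture
import cv2
st=sense(); print(st["time"],mach(st),st["force"])
S=(cloud(capture("scene"))-[q[0],q[1],0])@Rz(q[2])
k=(S[...,0]>-.03)&(S[...,0]<.125)&(abs(S[...,1])<.09)&(S[...,2]>.1)&(S[...,2]<.15)
L=S[k]; A=np.c_[L[:,0],L[:,1],np.ones(len(L))]; f=np.linalg.lstsq(A,L[:,2],rcond=None)[0]; print(k.sum(),"lid plane",f,"z mean",L[:,2].mean())
c=capture("wrist"); cv2.imwrite("pics/wrist3.png",c["img"][:,:,::-1])
a=tcp(panel(.003,-.05,.018)-[.011,0,0]); b=tcp(panel(.003,-.05,.003)-[.011,0,0])
print(shift(a),shift(b))
D=(cloud(c)-[q[0],q[1],0])@Rz(q[2]); n=np.array([-s20,0,c20]); d=D-panel(0,0,0)
s=d@[c20,0,s20]; o=d@n
for y in(-.05,-.014,.022): 
    m=(abs(s)<.007)&(abs(D[...,1]-y)<.007)&(D[...,2]<.13); print(y,np.median(o[m]),m.sum())
m=(s>.005)&(s<.018)&(abs(D[...,1]+.09)<.008)&(D[...,2]<.13);print("rocker far",np.median(o[m]))
m=(abs(o-.008)<.002)&(abs(s)<.014)&(abs(D[...,1]+.05)<.015); print("key centre y,s",D[...,1][m].mean(),s[m].mean(),np.ptp(D[...,1][m]))
E
```

```text
12.9167 [-0.10833581 -0.05033336  0.19004156] [-0.22071781  0.27749788  0.48944047]
5926 lid plane [-0.01088206  0.0004652   0.1342687 ] z mean 0.13369131861178238
[ 0.054 -0.     0.729] [0.003 0.    0.87 ]
-0.05 0.008207644711193967 357
-0.014 0.008153892509874914 359
0.022 0.008022133962190479 358
rocker far 0.004763566548782564
key centre y,s -0.05018264640229111 -0.00011581506882401859 0.02160001823126588
```

View pics/wrist3.png

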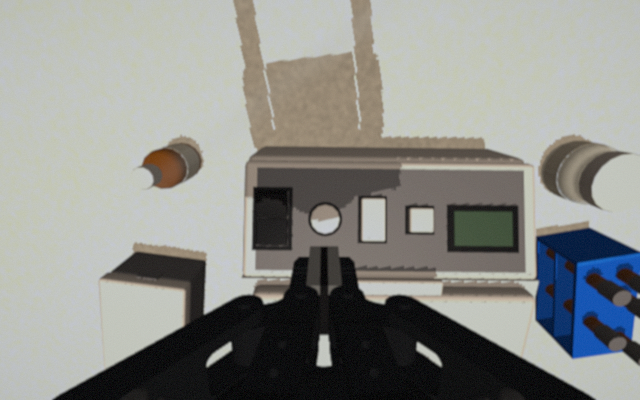

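Wrist view: lid shut on the deck, rocker far half down, all three keys still up. The fingers are lined up in y with the round key at (325,219). The lid plane slope is about 0.01 rad. Pressing the key along the panel normal.

Call:
arm_command(commands=[0.02, 0, 0.2, 0, 0.04, 0, 0.4, 0, 0.054, 0, 0.6, 0, 0.054, 0, 0.729, 0, 0.04, 0, 0.77, 0, 0.025, 0, 0.81, 0, 0.012, 0, 0.845, 0, 0.007, 0, 0.86, 0])

```text
time: 13.68
position: [0.4548, -0.0369, 0.1124]
tool_rot: [[-0.98, 0.199, 0.001], [0.199, 0.98, 0.0], [-0.001, 0.0, -1.0]]
force: [-1.3, 1.4, 3.1]
width: 0.0003
```

```bash
python3 - <<'E'
from geo import *
st=sense(); d=mach(st)+[.011,0,0]-panel(0,-.05,0); print(st["time"],st["force"],"s",d@[c20,0,s20],"off",d@[-s20,0,c20],"y",d[1])
E
```

```text
13.6833 [-1.30107023  1.40938451  3.12823274] s 0.004541038254580277 off 0.0035941372831679247 y 0.00076615745193781
```

Call:
arm_command(commands=[-0.001, 0, 0.005, 0, -0.003, 0, 0.009, 0, -0.004, 0, 0.013, 0, -0.005, 0, 0.017, 0, -0.006, 0, 0.02, 0, -0.006, 0, 0.02, 0, -0.006, 0, 0.02, 0, -0.006, 0, 0.02, 0])

```text
time: 14.35
position: [0.4552, -0.037, 0.1108]
tool_rot: [[-0.98, 0.199, 0.002], [0.199, 0.98, -0.0], [-0.002, 0.0, -1.0]]
force: [1.2, 1.8, 5.1]
width: 0.0003
```

```bash
python3 - <<'E'
from geo import *
from rig import capture
import cv2
st=sense(); d=mach(st)+[.011,0,0]-panel(0,-.05,0); print(st["time"],st["force"],"s",d@[c20,0,s20],"off",d@[-s20,0,c20],"y",d[1])
c=capture("wrist"); cv2.imwrite("pics/wrist4.png",cv2.resize(c["img"][80:330,160:560,::-1],None,fx=2,fy=2,interpolation=cv2.INTER_CUBIC))
D=(cloud(c)-[q[0],q[1],0])@Rz(q[2]); n=np.array([-s20,0,c20]); d=D-panel(0,0,0)
s=d@[c20,0,s20]; o=d@n
for y in(-.05,-.014,.022): 
    m=(abs(s)<.012)&(abs(D[...,1]-y)<.012)&(o<.012); print(y,np.percentile(o[m],[10,50,90]).round(4) if m.any() else None,m.sum())
E
```

```text
14.35 [1.24526778 1.76844172 5.06856189] s 0.004420673118462585 off 0.001951215793937692 y 0.0007053487485151888
-0.05 [0.0002 0.0012 0.0021] 128
-0.014 [0.0015 0.0078 0.0088] 2207
0.022 [0.001  0.0073 0.0085] 2276
```

View pics/wrist4.png

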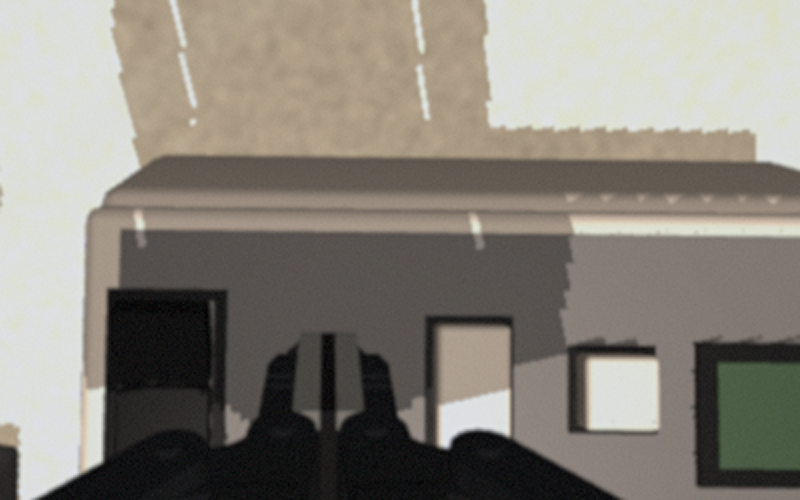

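The fingers cover the round key, well clear of the oblong key and the rocker, and both other keys are still up. Pushing on to find the key's stop.

Call:
arm_command(commands=[-0.001, 0, 0.004, 0, -0.002, 0, 0.008, 0, -0.003, 0, 0.011, 0, -0.004, 0, 0.014, 0, -0.004, 0, 0.014, 0, -0.004, 0, 0.014, 0, -0.004, 0, 0.014, 0, -0.004, 0, 0.014, 0])

```text
time: 15.07
position: [0.4554, -0.0371, 0.1103]
tool_rot: [[-0.98, 0.199, 0.002], [0.199, 0.98, 0.0], [-0.002, 0.0, -1.0]]
force: [-5.4, 3.4, 22.2]
width: 0.0
```

Call:
arm_command(commands=[0, 0, 0, 0, 0, 0, 0, 0, 0, 0, 0, 0, 0, 0, 0, 0, 0, 0, 0, 0, 0, 0, 0, 0, 0, 0, 0, 0, 0, 0, 0, 0])

```text
time: 15.73
position: [0.4554, -0.0371, 0.1103]
tool_rot: [[-0.98, 0.199, 0.002], [0.199, 0.98, 0.0], [-0.002, 0.0, -1.0]]
force: [-4.2, 2.5, 23.2]
width: -0.0002
```

```bash
python3 - <<'E'
from geo import *
from rig import capture,close_job
S=(cloud(capture("scene"))-[q[0],q[1],0])@Rz(q[2])
k=(S[...,0]>0)&(S[...,0]<.125)&(abs(S[...,1])<.09)&(S[...,2]>.1)&(S[...,2]<.15)
L=S[k]; f=np.linalg.lstsq(np.c_[L[:,:2],np.ones(len(L))],L[:,2],rcond=None)[0]; print(k.sum(),"lid plane",f)
print(sense()["force"],sense()["time"]); print(close_job())
E
```

```text
4903 lid plane [-0.01777195  0.00093962  0.13487381]
[-4.79989064  3.42244555 22.21860615] 15.7833
the job is handed in; nothing more can be done
None
```

I switched the rocker on, pushed the lid shut, and handed the job in at about 15.8 s with the round pulse key held down. No verdict was reported.

- **Rocker:** I pressed its far half until the force reached 25 N. Depth afterwards showed that half level, about 4.8 mm off the panel, so it is fully on. I measured this before closing the lid and again before the key press.
- **Lid:** I pushed it down to its stop, with 30 N and the fingertips at the nominal closed height. The depth fits read about 0.011 rad afterwards and 0.018 rad just before hand-in. Both are under 0.03 rad, but the second was partly hidden by the arm and is noisier.
- **Pulse key:** The force rose from 5 N to 22 N within half a millimetre and then held steady, so the key is on its stop. The fingertip read about 1.5 mm lower than my model expects there; the rocker press was also about 1 mm low, while the flat lid press agreed. I put this down to the fingertip edge. I could not measure the key's travel directly, because the fingers cover it.
- **Other keys and surroundings:** With the pulse key almost fully down, the oblong and square keys still read about 8 mm up. The arm path stayed clear of the rotor and of everything standing round the machine. I did not measure the bystanders' final positions.

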